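# Move the screw jars to the store rack in reverse order

### The job

Move all four screw jars from the plywood bench rack with the coloured tabs into the empty pine rack, one in each pocket, in the reverse order, because that rack is used from the other side of the bench: the jar that stood leftmost, as the robot sees it, goes into the rightmost pocket, and so on along the row. Keep the jars upright, set each down gently without dropping it, so that all stand flat on the pocket floors, and leave the tape measure, glue bottle and offcut where they are.

Things in the scene. Friction and masses are not known exactly. Their poses are not given: they have to be found in the camera images.
- jar_red_mid (a point): Centre (half-way up, 37 mm above the underside) of the jar with the red lid: an upright clear plastic screw jar with a red lid and red band, a plain cylinder of diameter 38 mm, 74 mm tall, about 0.12 kg; z up along its axis. It starts standing in the pocket with the red tab.
- jar_blue_mid (a point): Centre (half-way up, 37 mm above the underside) of the jar with the blue lid: an upright clear plastic screw jar with a blue lid and blue band, a plain cylinder of diameter 38 mm, 74 mm tall, about 0.12 kg; z up along its axis. It starts standing in the pocket with the blue tab.
- jar_yellow_mid (a point): Centre (half-way up, 37 mm above the underside) of the jar with the yellow lid: an upright clear plastic screw jar with a yellow lid and yellow band, a plain cylinder of diameter 38 mm, 74 mm tall, about 0.12 kg; z up along its axis. It starts standing in the pocket with the yellow tab.
- jar_green_mid (a point): Centre (half-way up, 37 mm above the underside) of the jar with the green lid: an upright clear plastic screw jar with a green lid and green band, a plain cylinder of diameter 38 mm, 74 mm tall, about 0.12 kg; z up along its axis. It starts standing in the pocket with the green tab.
- pocket_red: One of the four fixed pockets on the bench rack, a grey square tray 62 x 62 mm outside and 54 x 54 mm inside, walls 14 mm high, floor 4 mm thick, with a red tab 26 mm wide on the robot's side. Origin at the centre of its underside; z up, axes parallel to the bench rack's. It stays put, so its place shows where in the row the red jar started.
- pocket_blue: One of the four fixed pockets on the bench rack, a grey square tray 62 x 62 mm outside and 54 x 54 mm inside, walls 14 mm high, floor 4 mm thick, with a blue tab 26 mm wide on the robot's side. Origin at the centre of its underside; z up, axes parallel to the bench rack's. It stays put, so its place shows where in the row the blue jar started.
- pocket_yellow: One of the four fixed pockets on the bench rack, a grey square tray 62 x 62 mm outside and 54 x 54 mm inside, walls 14 mm high, floor 4 mm thick, with a yellow tab 26 mm wide on the robot's side. Origin at the centre of its underside; z up, axes parallel to the bench rack's. It stays put, so its place shows where in the row the yellow jar started.
- pocket_green: One of the four fixed pockets on the bench rack, a grey square tray 62 x 62 mm outside and 54 x 54 mm inside, walls 14 mm high, floor 4 mm thick, with a green tab 26 mm wide on the robot's side. Origin at the centre of its underside; z up, axes parallel to the bench rack's. It stays put, so its place shows where in the row the green jar started.
- bench_rack: Rack to empty: fixed plywood board 112 x 276 x 10 mm with end cheeks, carrying the four grey pockets in a row along its y. Origin on the bench under the row's middle; z up, x roughly away from the robot, y roughly to the robot's left (turned at most 0.35 rad). Pocket centres at x = 0, y = -96, -32, 32, 96 mm, colours in any order. Jars stand with undersides 14 mm above the bench.
- store_rack: Rack to fill: fixed pine rack 74 x 270, 46 mm high, four empty pockets in a row along its y. Origin at the centre of its underside, on the bench; z up, x roughly away from the robot, y roughly to its left (turned at most 0.35 rad). Pocket centres at x = 0, y = -96, -32, 32, 96 mm; 54 x 54 mm inside, floor 34 mm above the bench, walls 12 mm above the floor; a standing jar's centre is 71 mm up.
- tape_measure: yellow tape measure, 66 x 62 x 36 mm; origin at the centre of its underside. A bystander: leave it where it is.
- glue_bottle: yellow glue bottle with a blue cap, diameter 56, 150 mm tall; origin at the centre of its underside. A bystander: leave it where it is.
- pine_offcut: flat pine offcut, 90 x 130 x 18 mm; origin at the centre of its underside. A bystander: leave it where it is.

How it is judged:
At the end, for the whole second after the job is handed in: Each jar stands upright (within 0.1 rad) on its pocket floor in the pine rack (height within 5 mm, within 12 mm of the pocket centre along each rack axis), mirrored: the jar whose coloured pocket lies at y on the bench rack stands at -y on the pine rack. All released and at rest (((y of pocket_red in the frame of bench_rack between -0.112 and -0.08 m and y of jar_red_mid in the frame of store_rack between 0.084 and 0.108 m) or (y of pocket_red in the frame of bench_rack between -0.048 and -0.016 m and y of jar_red_mid in the frame of store_rack between 0.02 and 0.044 m) or (y of pocket_red in the frame of bench_rack between 0.016 and 0.048 m and y of jar_red_mid in the frame of store_rack between -0.044 and -0.02 m) or (y of pocket_red in the frame of bench_rack between 0.08 and 0.112 m and y of jar_red_mid in the frame of store_rack between -0.108 and -0.084 m)) and x of jar_red_mid in the frame of store_rack between -0.012 and 0.012 m and z of jar_red_mid in the frame of store_rack between 0.066 and 0.076 m and angle between each of jar_red_mid, jar_blue_mid, jar_yellow_mid, jar_green_mid's own z axis and vertical below 0.1 rad and linear speed of each of jar_red, jar_blue, jar_yellow, jar_green below 0.02 m/s and angular speed of each of jar_red, jar_blue, jar_yellow, jar_green below 0.2 rad/s and ((y of pocket_blue in the frame of bench_rack between -0.112 and -0.08 m and y of jar_blue_mid in the frame of store_rack between 0.084 and 0.108 m) or (y of pocket_blue in the frame of bench_rack between -0.048 and -0.016 m and y of jar_blue_mid in the frame of store_rack between 0.02 and 0.044 m) or (y of pocket_blue in the frame of bench_rack between 0.016 and 0.048 m and y of jar_blue_mid in the frame of store_rack between -0.044 and -0.02 m) or (y of pocket_blue in the frame of bench_rack between 0.08 and 0.112 m and y of jar_blue_mid in the frame of store_rack between -0.108 and -0.084 m)) and x of jar_blue_mid in the frame of store_rack between -0.012 and 0.012 m and z of jar_blue_mid in the frame of store_rack between 0.066 and 0.076 m and ((y of pocket_yellow in the frame of bench_rack between -0.112 and -0.08 m and y of jar_yellow_mid in the frame of store_rack between 0.084 and 0.108 m) or (y of pocket_yellow in the frame of bench_rack between -0.048 and -0.016 m and y of jar_yellow_mid in the frame of store_rack between 0.02 and 0.044 m) or (y of pocket_yellow in the frame of bench_rack between 0.016 and 0.048 m and y of jar_yellow_mid in the frame of store_rack between -0.044 and -0.02 m) or (y of pocket_yellow in the frame of bench_rack between 0.08 and 0.112 m and y of jar_yellow_mid in the frame of store_rack between -0.108 and -0.084 m)) and x of jar_yellow_mid in the frame of store_rack between -0.012 and 0.012 m and z of jar_yellow_mid in the frame of store_rack between 0.066 and 0.076 m and ((y of pocket_green in the frame of bench_rack between -0.112 and -0.08 m and y of jar_green_mid in the frame of store_rack between 0.084 and 0.108 m) or (y of pocket_green in the frame of bench_rack between -0.048 and -0.016 m and y of jar_green_mid in the frame of store_rack between 0.02 and 0.044 m) or (y of pocket_green in the frame of bench_rack between 0.016 and 0.048 m and y of jar_green_mid in the frame of store_rack between -0.044 and -0.02 m) or (y of pocket_green in the frame of bench_rack between 0.08 and 0.112 m and y of jar_green_mid in the frame of store_rack between -0.108 and -0.084 m)) and x of jar_green_mid in the frame of store_rack between -0.012 and 0.012 m and z of jar_green_mid in the frame of store_rack between 0.066 and 0.076 m); the robot touches nothing.
It fails at once if a jar is tipped over (more than 0.7 rad from upright) (angle between any of jar_red_mid, jar_blue_mid, jar_yellow_mid, jar_green_mid's own z axis and vertical above 0.7 rad).
It fails at once if a jar is dropped (faster than 0.6 m/s, as after a fall of 18 mm, with no finger touching it) ((linear speed of jar_red above 0.6 m/s and contact force between the fingers and jar_red below 0.05 N) or (linear speed of jar_blue above 0.6 m/s and contact force between the fingers and jar_blue below 0.05 N) or (linear speed of jar_yellow above 0.6 m/s and contact force between the fingers and jar_yellow below 0.05 N) or (linear speed of jar_green above 0.6 m/s and contact force between the fingers and jar_green below 0.05 N)).
It fails at once if the tape measure, glue bottle or offcut is moved more than 30 mm (distance of any of tape_measure, glue_bottle, pine_offcut from where it was at the start of the episode above 0.03 m).
It also fails if it takes over 115 s, if anything falls off the work surface, if the arm or the gripper's body presses on something with over 40 N, if the wrist force passes 120 N, or if a joint passes its speed limit or range.

### The arm

A 6-joint arm with a two-finger parallel gripper is mounted at the origin on the work surface. World frame = base frame: x ahead of the robot, y to its left, z up, the work surface at z = 0. Lengths are in m, angles in rad, forces in N, time in s.
With the tool pointing down it reaches from about 0.25 to 0.775 m from the base axis. Payload 8.9 kg.
Tool frame: the origin (TCP) lies midway between the tips of the shut fingers; the grasp point (between the pads) lies behind it (arm.tcp_to_grasp is the y of the grasp point in the tool frame, in m); y points along the fingers, z is the direction in which the jaws open and shut, and the axes are right-handed (so a half turn about y gives the same grasp; the last joint's range is limited). The gripper opens to 85 mm and grips with 20 to 120 N. Pads are 22 mm wide; open, the fingers measure 114 mm over their backs; the gripper's body (76 mm by 85 mm) begins 54 mm behind the grasp point. The pads swing forward as they close: fully open they stand 13 mm farther back than shut.
Start: joints at [-1.434, 0.291, -0.153, 1.127, 0, 1.431], TCP at [0.143, -0.505, 0.206] pointing down, gripper open.
Joint ranges: [-2.52, 2.52], [-0.91, 1.74], [-1.3, 1.37], [-1.96, 2.02], [-1.52, 1.47], [-3.14, 3.14]. Speed limits (rad/s): [2.22, 2.22, 2.79, 3.14, 3.14, 3.14].

### API

Orientations are given as a unit quaternion [x, y, z, w].
In Python, from workcell import arm, fingers, kin, sense, eyes gives the robot as it stands. Calls block until the motion is done:
- arm.movep(position, orientation): joint-space move of the TCP to a pose.
- arm.move_linear(position, max_speed=0.15, frame=None): straight line of the TCP; frame=None keeps the orientation; max_speed is the mean speed in m/s.
- arm.move_joints(angles): joint-space move.
- fingers.open_jaws() and fingers.close(grip_force=None): open the fingers fully, or close them until they stop; grip_force is the grip in N (None keeps the last).
- arm.sleep(seconds).
- kin.solve_ik(position, orientation): joint angles nearest the present ones, or None.
- sense(): the state.
- eyes.camera(name): name is "scene" or "top"; returns (picture, depth): 480x640x3 uint8, red, green, blue; 480x640 float32, m along the optical axis (not along the pixel's ray), 0 where there is no reading.
- eyes.calibration(name): a dict with "intrinsics" (3x3 intrinsics, pixels), "pose" (4x4, takes a point from camera to world coordinates). Camera axes: x right, y down, z forward; pixel columns grow to the right and rows downward; lengths in m; the calibration is good to about 2 mm. A picture is of the moment at which its call begins. calibration takes no time and is no camera call.
A pose or a line that the arm cannot do raises arm.PlanningError and nothing moves.
- arm.close_job(): hands the job in, once; it reports no verdict.
The state is a dict: "time_s": time; "joints": joint angles; "qd": joint speeds; "joint_torque": joint torques, N m; "ee_pos": TCP position; "tcp_rot": TCP orientation; "contact_force": force on the tool from outside, world axes, zero at the start; "ft_torque": the same for the moment, N m; "width": finger opening in m.
Only numpy, scipy, OpenCV 4.12 (cv2) and the standard library are available. Lean on these libraries where they do the work, as an engineer would, in place of code of your own. Each camera call takes 0.05 s, during which the arm holds its last target. There are 200 camera calls.

## Working session

There is one attempt and no reset: what is moved stays moved. The work goes in short steps, each a Python script; the robot and the scene stay as the last script left them, time stands still between calls to the robot, and variables do not carry over. Pictures are saved under pics/ and viewed, about 12 in all and at most 16, crops included, and the job is handed in when it is done.

```bash
mkdir -p pics; python3 - <<'E'
from workcell import arm, fingers, kin, sense, eyes
import cv2,numpy as np
for n in("top","scene"):
    p,d=eyes.camera(n); cv2.imwrite(f"pics/{n}0.png",p[:,:,::-1]); np.save(f"pics/{n}0.npy",d)
    c=eyes.calibration(n); print(n,np.round(c["intrinsics"],1).tolist(),np.round(c["pose"],3).tolist())
s=sense();print(s["time_s"],s["tcp_rot"],s["ee_pos"],s["width"],arm.tcp_to_grasp)
E
```

```text
top [[493.1, 0.0, 309.1], [0.0, 493.1, 236.6], [0.0, 0.0, 1.0]] [[0.021, -0.987, 0.158, 0.248], [-1.0, -0.019, 0.011, 0.001], [-0.008, -0.158, -0.987, 1.513], [0.0, 0.0, 0.0, 1.0]]
scene [[621.5, 0.0, 318.4], [0.0, 621.5, 243.2], [0.0, 0.0, 1.0]] [[-0.807, 0.501, -0.312, 0.924], [0.59, 0.672, -0.448, 0.684], [-0.015, -0.546, -0.838, 1.337], [0.0, 0.0, 0.0, 1.0]]
0.1 [-0.09718422  0.70079003 -0.69999999  0.09720377] [ 0.14292441 -0.50475866  0.20550793] 0.08552704719345859 -0.0187
```

View pics/top0.png

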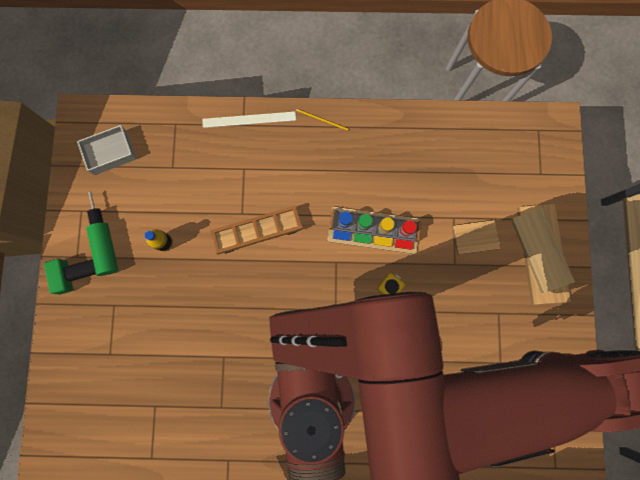

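View pics/scene0.png

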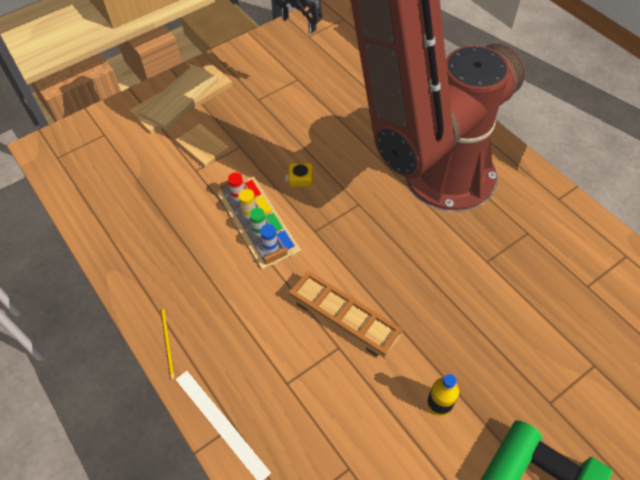

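The top view has +x up and +y to the left. The bench rack is around (375,228), with jars from left to right blue, green, yellow, red. The pine rack is around (258,230), the tape is at (391,286), the glue at (157,240) and the offcut at (476,236). I'll enlarge crops to measure from.

```bash
python3 - <<'E'
import cv2
a=cv2.imread("pics/top0.png")[195:265,205:430]
cv2.imwrite("pics/topc.png",cv2.resize(a,None,fx=3.5,fy=3.5,interpolation=cv2.INTER_CUBIC))
b=cv2.imread("pics/scene0.png")[160:365,210:415]
cv2.imwrite("pics/scenec.png",cv2.resize(b,(600,600),interpolation=cv2.INTER_CUBIC))
E
cat > h.py <<'E'
from workcell import arm, fingers, kin, sense, eyes
import numpy as np
from scipy.spatial.transform import Rotation as R
def onplane(name,u,v,z):
    c=eyes.calibration(name);T=np.array(c["pose"]);r=T[:3,:3]@np.linalg.solve(c["intrinsics"],[u,v,1.])
    return (T[:3,3]+r*(z-T[2,3])/r[2])[:2]
def cloud(name,d):
    c=eyes.calibration(name);T=np.array(c["pose"]);v,u=np.indices(d.shape)
    r=np.stack([u,v,np.ones_like(u)],-1)@np.linalg.inv(c["intrinsics"]).T
    return (r*d[...,None])@T[:3,:3].T+T[:3,3]
E
python3 - <<'E'
from h import *
import cv2
p=cv2.imread("pics/top0.png")
for n in("top","scene"):
    p=cv2.imread(f"pics/{n}0.png");P=cloud(n,np.load(f"pics/{n}0.npy"))
    hsv=cv2.cvtColor(p,cv2.COLOR_BGR2HSV)
    for c,(lo,hi) in dict(blue=(105,125),green=(50,85),yellow=(20,32),red=(0,6)).items():
        m=(hsv[...,0]>=lo)&(hsv[...,0]<=hi)&(hsv[...,1]>150)&(hsv[...,2]>90)
        m&=(abs(P[...,2]-.088)<.006)&(abs(P[...,0]-.5)<.2)&(abs(P[...,1]+.1)<.2)
        q=P[m]; v,u=np.nonzero(m)
        if len(q): print(n,c,len(q),np.round(q.mean(0),4),np.round((q.min(0)+q.max(0))/2,4),"plane",np.round(onplane(n,u.mean(),v.mean(),.088),4))
    m=(abs(P[...,0]-.5)<.15)&(P[...,1]>-.02)&(P[...,1]<.3)&(P[...,2]>.028)&(P[...,2]<.06)
    q=P[m]; print(n,"store",len(q),np.round(q.mean(0),4),cv2.minAreaRect((q[:,:2]*1000).astype(np.float32)))
    for nm,(x,y) in dict(tape=(.38,-.13),glue=(.47,.43)).items():
        m=(np.hypot(P[...,0]-x,P[...,1]-y)<.09)&(P[...,2]>.012);print(nm,np.round(P[m].min(0),3),np.round(P[m].max(0),3))
E
```

```text
top blue 115 [ 0.5349 -0.089   0.0876] [ 0.5344 -0.089   0.0879] plane [ 0.5348 -0.089 ]
top green 114 [ 0.5279 -0.1465  0.0878] [ 0.5274 -0.1464  0.088 ] plane [ 0.5279 -0.1465]
top yellow 124 [ 0.5194 -0.2111  0.0877] [ 0.5197 -0.211   0.088 ] plane [ 0.5194 -0.211 ]
top red 128 [ 0.513  -0.2768  0.0875] [ 0.5138 -0.2774  0.0878] plane [ 0.5129 -0.2767]
top store 2120 [0.504  0.1749 0.0391] ((503.54095458984375, 178.01666259765625), (76.94384002685547, 270.015869140625), 17.608047485351562)
tape [ 0.325 -0.219  0.012] [ 0.468 -0.114  0.042]
glue [0.435 0.437 0.014] [0.49  0.49  0.157]
scene blue 153 [ 0.5368 -0.0868  0.0875] [ 0.537  -0.0888  0.0881] plane [ 0.537  -0.0864]
scene green 144 [ 0.5306 -0.1449  0.087 ] [ 0.5299 -0.1449  0.0878] plane [ 0.5309 -0.1442]
scene yellow 153 [ 0.5214 -0.2094  0.088 ] [ 0.5209 -0.2107  0.088 ] plane [ 0.5214 -0.2093]
scene red 141 [ 0.5142 -0.2746  0.0869] [ 0.5144 -0.2755  0.0879] plane [ 0.5146 -0.2737]
scene store 3496 [0.5043 0.1778 0.0388] ((504.4905700683594, 178.75949096679688), (78.71697235107422, 271.36199951171875), 18.177349090576172)
tape [ 0.324 -0.22   0.012] [ 0.466 -0.137  0.045]
glue [0.437 0.44  0.012] [0.493 0.496 0.154]
```

View pics/topc.png

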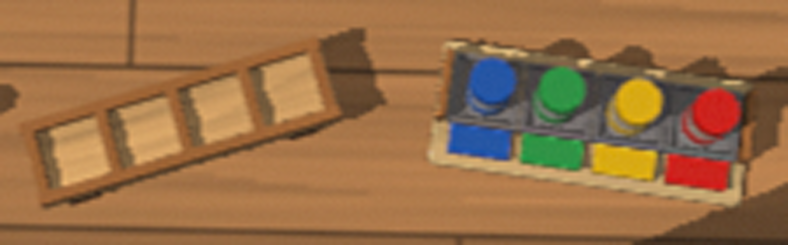

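View pics/scenec.png

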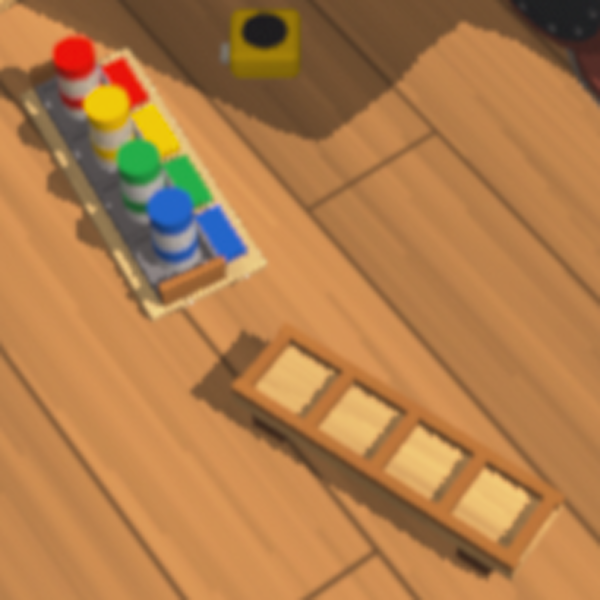

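Reading the crops: the tabs match the jars, in the order blue, green, yellow, red from left to right (lids at crop (492,82), (562,92), (638,103), (715,113)). The pine rack is empty and its left end is nearer the robot, so its yaw is about +0.31. The two cameras agree to 2–3 mm. I'll grip across the row, along rack x, and start with red.

```bash
cat >> h.py <<'E'
J=dict(red=(.5138,-.2758),yellow=(.5203,-.2105),green=(.529,-.1457),blue=(.5358,-.0879))
YB,YS,S0=-.115,.312,np.array([.504,.1783])
SLOT=dict(red=.096,yellow=.032,green=-.032,blue=-.096)
def q(yaw,s=1):
    y=np.array([0,0,-1.]);z=s*np.array([np.cos(yaw),np.sin(yaw),0])
    return R.from_matrix(np.c_[np.cross(y,z),y,z]).as_quat()
def goal(c): return S0+SLOT[c]*np.array([-np.sin(YS),np.cos(YS)])
ZP,ZT=.047,.195
def rep(t):
    s=sense();print(t,round(s["time_s"],2),np.round(s["ee_pos"],4),"w",round(s["width"],4),"F",np.round(s["contact_force"],1))
def pick(c,sg):
    arm.movep([*J[c],.13],q(YB,sg)); rep("above")
    arm.move_linear([*J[c],ZP],.12); fingers.close(40); rep("grip")
    arm.move_linear([*J[c],ZT],.2); rep("lift")
def place(c,sg):
    g=goal(c); arm.movep([*g,ZT],q(YS,sg)); rep("over")
    arm.move_linear([*g,ZP+.035],.15); arm.move_linear([*g,ZP+.0205],.04); rep("down")
    fingers.open_jaws(); arm.move_linear([*g,ZT-.01],.2); rep("up")
E
python3 - <<'E'
from h import *
for sg in(1,-1):
    for c in J:
        for p,y in((J[c],YB),(goal(c),YS)):
            k=[kin.solve_ik([*p,z],q(y,sg)) for z in(.047,.195)]
            print(sg,c,np.round(p,3),[None if a is None else np.round(a,2).tolist() for a in k])
E
```

```text
1 red [ 0.514 -0.276] [[-0.62, 0.53, -0.23, 0.81, 0.0, 1.07], [-0.62, 0.41, -0.01, 1.15, 0.0, 1.07]]
1 red [0.475 0.27 ] [[0.38, 0.47, -0.34, 0.76, 0.0, 1.64], [0.38, 0.34, -0.12, 1.12, 0.0, 1.64]]
1 yellow [ 0.52 -0.21] [[-0.51, 0.49, -0.29, 0.78, 0.0, 1.17], [-0.51, 0.37, -0.07, 1.13, 0.0, 1.17]]
1 yellow [0.494 0.209] [[0.26, 0.45, -0.36, 0.75, 0.0, 1.52], [0.26, 0.32, -0.14, 1.11, 0.0, 1.52]]
1 green [ 0.529 -0.146] [[-0.4, 0.47, -0.33, 0.77, 0.0, 1.28], [-0.4, 0.34, -0.11, 1.12, 0.0, 1.28]]
1 green [0.514 0.148] [[0.14, 0.45, -0.37, 0.75, 0.0, 1.4], [0.14, 0.32, -0.15, 1.11, 0.0, 1.4]]
1 blue [ 0.536 -0.088] [[-0.3, 0.47, -0.34, 0.76, 0.0, 1.39], [-0.3, 0.33, -0.13, 1.11, 0.0, 1.39]]
1 blue [0.533 0.087] [[0.03, 0.46, -0.35, 0.76, 0.0, 1.29], [0.03, 0.33, -0.13, 1.11, 0.0, 1.29]]
-1 red [ 0.514 -0.276] [[-0.62, 0.53, -0.23, 0.81, 0.0, -2.07], [-0.62, 0.41, -0.01, 1.15, 0.0, -2.07]]
-1 red [0.475 0.27 ] [[0.38, 0.47, -0.34, 0.76, 0.0, -1.5], [0.38, 0.34, -0.12, 1.12, 0.0, -1.5]]
-1 yellow [ 0.52 -0.21] [[-0.51, 0.49, -0.29, 0.78, 0.0, -1.97], [-0.51, 0.37, -0.07, 1.13, 0.0, -1.97]]
-1 yellow [0.494 0.209] [[0.26, 0.45, -0.36, 0.75, 0.0, -1.62], [0.26, 0.32, -0.14, 1.11, 0.0, -1.62]]
-1 green [ 0.529 -0.146] [[-0.4, 0.47, -0.33, 0.77, 0.0, -1.86], [-0.4, 0.34, -0.11, 1.12, 0.0, -1.86]]
-1 green [0.514 0.148] [[0.14, 0.45, -0.37, 0.75, 0.0, -1.74], [0.14, 0.32, -0.15, 1.11, 0.0, -1.74]]
-1 blue [ 0.536 -0.088] [[-0.3, 0.47, -0.34, 0.76, 0.0, -1.75], [-0.3, 0.33, -0.13, 1.11, 0.0, -1.75]]
-1 blue [0.533 0.087] [[0.03, 0.46, -0.35, 0.76, 0.0, -1.86], [0.03, 0.33, -0.13, 1.11, 0.0, -1.86]]
```

Both signs reach, so I'll use sg=1.

```bash
sed -i 's/\[\*J\[c\],.13\]/[*J[c],.16]/' h.py; python3 - <<'E'
from h import *
import cv2
pick("red",1); place("red",1)
p,d=eyes.camera("scene"); cv2.imwrite("pics/s1.png",cv2.resize(p[130:370,190:430,::-1],(600,600),interpolation=cv2.INTER_CUBIC))
E
```

```text
above 1.71 [ 0.5133 -0.2767  0.1601] w 0.0852 F [-0.5 -0.7  0.8]
grip 3.31 [ 0.514  -0.276   0.0475] w 0.0361 F [-1.2 -0.1  6. ]
lift 4.2 [ 0.5132 -0.2754  0.1937] w 0.0362 F [-0.9  0.3 -1. ]
over 6.17 [0.475  0.2689 0.1949] w 0.0366 F [-0.5 -0.1 -1.4]
down 7.58 [0.4747 0.2698 0.0676] w 0.0364 F [ 0.3 -0.   2.2]
up 8.87 [0.474  0.2695 0.1841] w 0.0854 F [-0.3  0.   0.5]
```

View pics/s1.png

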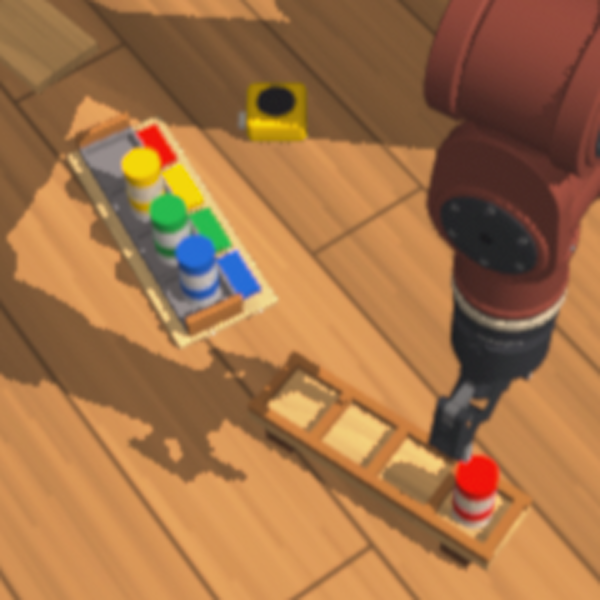

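Red (crop (475,490)) now stands upright in the leftmost pine pocket and the other jars are undisturbed. I'll carry on with the rest, stopping if a grip width is wrong.

```bash
python3 - <<'E'
from h import *
import cv2
for c in("yellow","green","blue"):
    print(c); pick(c,1)
    w=sense()["width"]
    if not .033<w<.041: raise SystemExit("bad grip")
    place(c,1)
arm.movep([.143,-.505,.206],q(YB,1)); rep("home")
for n in("top","scene"):
    p,d=eyes.camera(n); np.save(f"pics/{n}2.npy",d); cv2.imwrite(f"pics/{n}2.png",p[:,:,::-1])
cv2.imwrite("pics/s2.png",cv2.resize(p[130:430,170:470,::-1],(600,600),interpolation=cv2.INTER_CUBIC))
for n in("top","scene"):
    p=cv2.imread(f"pics/{n}2.png");P=cloud(n,np.load(f"pics/{n}2.npy"))
    h=cv2.cvtColor(p,cv2.COLOR_BGR2HSV)
    for c,(lo,hi) in dict(blue=(105,125),green=(50,85),yellow=(20,32),red=(0,6)).items():
        m=(h[...,0]>=lo)&(h[...,0]<=hi)&(h[...,1]>150)&(h[...,2]>90)&(abs(P[...,2]-.108)<.008)&(abs(P[...,0]-.5)<.1)&(abs(P[...,1]-.18)<.16)
        k=P[m]
        if len(k):
            m0=k.mean(0); e=m0[:2]-S0; cs,sn=np.cos(YS),np.sin(YS)
            print(n,c,len(k),"rack xy",np.round([cs*e[0]+sn*e[1],-sn*e[0]+cs*e[1]],4),"top z",round(np.median(k[:,2]),4))
        else: print(n,c,"none")
E
```

```text
yellow
above 10.68 [ 0.5206 -0.2096  0.16  ] w 0.0851 F [ 0.1 -0.6 -0.8]
grip 12.28 [ 0.5205 -0.2107  0.0475] w 0.0366 F [-1.5  0.1  6.1]
lift 13.17 [ 0.5196 -0.2101  0.1938] w 0.0366 F [ 0.1  0.2 -2.9]
over 14.72 [0.4946 0.2079 0.1949] w 0.036 F [-1.2 -0.5 -1.7]
down 16.12 [0.4943 0.2088 0.0676] w 0.0365 F [-0.8 -0.1  2.7]
up 17.41 [0.4936 0.2086 0.1841] w 0.0852 F [-0.5 -0.1 -0.5]
green
above 18.75 [ 0.5291 -0.1447  0.1599] w 0.0854 F [-0.1 -0.2 -0.4]
grip 20.35 [ 0.5292 -0.1459  0.0475] w 0.0361 F [-1.2  0.3  4.7]
lift 21.24 [ 0.5283 -0.1454  0.1938] w 0.0365 F [ 0.7  0.4 -1.5]
over 22.38 [0.514  0.1469 0.1947] w 0.0363 F [-0.1 -0.6 -0.7]
down 23.78 [0.514  0.1479 0.0676] w 0.0359 F [-0.2 -0.6  3. ]
up 25.07 [0.5133 0.1477 0.1841] w 0.0857 F [ 0.2 -0.7  0.4]
blue
above 26.01 [ 0.5355 -0.0869  0.1596] w 0.0854 F [ 0.   0.3 -0.3]
grip 27.61 [ 0.536  -0.088   0.0475] w 0.0365 F [-0.7  0.   5. ]
lift 28.5 [ 0.535  -0.0877  0.1938] w 0.0364 F [ 0.2 -0.9 -2.1]
over 29.23 [0.533  0.0871 0.1941] w 0.0362 F [ 0.   0.1 -1.7]
down 30.64 [0.5337 0.087  0.0676] w 0.0365 F [-0.2 -0.2  2.1]
up 31.93 [0.5329 0.0869 0.1841] w 0.0851 F [-0.9  0.3 -0.1]
home 34.44 [ 0.1437 -0.5048  0.206 ] w 0.0853 F [-0.3 -0.   0.2]
top blue 118 rack xy [-0.0014 -0.0969] top z 0.1075
top green 115 rack xy [-0.0011 -0.0333] top z 0.1073
top yellow 136 rack xy [-0.0003  0.0293] top z 0.1079
top red 136 rack xy [-0.0018  0.094 ] top z 0.1076
scene blue 181 rack xy [ 0.0031 -0.0959] top z 0.1074
scene green 191 rack xy [ 0.0035 -0.0325] top z 0.1074
scene yellow 233 rack xy [0.0018 0.0309] top z 0.1073
scene red 238 rack xy [0.0011 0.0949] top z 0.1073
```

View pics/s2.png

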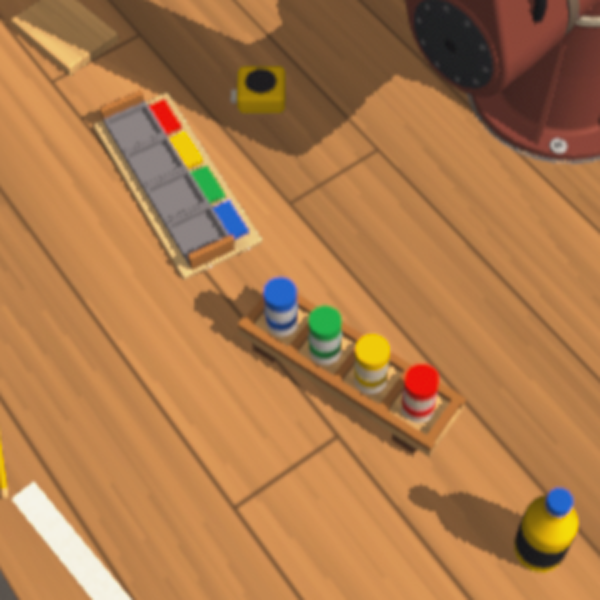

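View pics/top2.png

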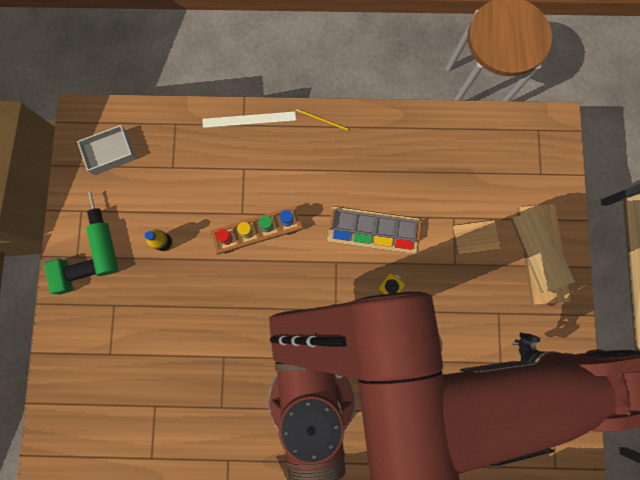

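All four jars stand upright in the pine rack. In the top view, from left to right, they are red (223,236), yellow (245,229), green (266,223) and blue (287,217), the reverse of the tabs. The tape, glue and offcut are at the same pixels as before.

```bash
python3 -c "
from workcell import arm; arm.close_job()"
```

```text
the job is handed in; nothing more can be done
```

All four jars are in the pine rack in reverse order, and I've handed the job in. From the left, as the robot sees it, they now stand red, yellow, green, blue. They started blue, green, yellow, red.

- **Position:** both cameras put every jar within about 4 mm of its pocket centre along each rack axis; the limit is 12 mm. The two cameras differed by up to about 5 mm from each other.
- **Height:** the lid tops measured 107–108 mm above the bench, as expected for jars standing flat on the pocket floors.
- **Bystanders:** the tape measure, glue bottle and offcut look unmoved in the pictures; I did not measure them.
- **Handling:** each jar was set down under grip before release. The arm was back at its start pose with the gripper open and touching nothing at 34 s of the allowed 115 s.

No check failed.

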